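# Put a cork borer away in its ring of the ring stand

## Task

Take the cork borer that stands at the red-painted end of the wooden drying block and find its ring in the steel stand by feel: begin with the widest ring and work down the row to the first ring that is really too narrow and stops it, pressing only gently because the cutting edge is delicate. Then go back to the last ring that let it through, lower it there, without letting it drop, until its handle rests fully on the ring, and let go. Leave the other two borers, the beaker, the jar and the tub where they are.

Things in the scene. Friction and masses are not known exactly. Their poses are not given: they have to be found in the camera images.
- borer_a: cork borer, 115 mm long, about 0.1 kg: brass shank 70 mm long under a black handle 38 mm across, 45 mm tall. Origin: centre of the lower, cutting end (0.8 mm bevel); z up to the handle, whose flat underside (shoulder) is at z = 70 mm. Shanks are 24, 19 and 14 mm, one of each; which is which has to be found out: they are hidden in the wells. Over 25 N of push spoils the edge
- borer_b: cork borer, 115 mm long, about 0.1 kg: brass shank 70 mm long under a black handle 38 mm across, 45 mm tall. Origin: centre of the lower, cutting end (0.8 mm bevel); z up to the handle, whose flat underside (shoulder) is at z = 70 mm. Shanks are 24, 19 and 14 mm, one of each; which is which has to be found out: they are hidden in the wells. Over 25 N of push spoils the edge
- borer_c: cork borer, 115 mm long, about 0.1 kg: brass shank 70 mm long under a black handle 38 mm across, 45 mm tall. Origin: centre of the lower, cutting end (0.8 mm bevel); z up to the handle, whose flat underside (shoulder) is at z = 70 mm. Shanks are 24, 19 and 14 mm, one of each; which is which has to be found out: they are hidden in the wells. Over 25 N of push spoils the edge
- block: fixed brown wooden drying block, 70 x 200 x 78 mm (x, y, z), with three upright wells 30 mm wide at y = -65, 0 and +65 mm. In each a borer hangs by its shoulder on the top face, its handle standing 45 mm above. The +y end is painted red. Origin: centre of the underside, z up
- red_well (a point): centre of the mouth of the well at the red-painted end, on the block's top face (78 mm above the table); the borer to take hangs here at the start
- stand: fixed steel ring stand: foot plate 6 mm thick, two legs, a thin rail and on it four rings in a row of shrinking bores, 60 mm apart, open below; rings do not yield. Origin: on the table under the middle of the row; y along the row to the narrow end, z up. The rail is 42 mm to +x, below the ring tops. A borer off centre catches on the rim even of a ring wide enough for it
- place0 (a point): nominal centre of the top face of the widest ring, bore 26 mm: a steel collar 12 mm high, wall 6 mm, square edges, top level 100 mm above the table. The real ring is clamped up to 5 mm off this point either way along the row (stand's y), not across it; the shift is not measured
- place1 (a point): nominal centre of the top face of the second ring, bore 21 mm: a steel collar 12 mm high, wall 6 mm, square edges, top level 100 mm above the table. The real ring is clamped up to 5 mm off this point either way along the row (stand's y), not across it; the shift is not measured
- place2 (a point): nominal centre of the top face of the third ring, bore 16 mm: a steel collar 12 mm high, wall 6 mm, square edges, top level 100 mm above the table. The real ring is clamped up to 5 mm off this point either way along the row (stand's y), not across it; the shift is not measured
- place3 (a point): nominal centre of the top face of the narrowest ring, bore 11 mm: a steel collar 12 mm high, wall 6 mm, square edges, top level 100 mm above the table. The real ring is clamped up to 5 mm off this point either way along the row (stand's y), not across it; the shift is not measured
- beaker: loose glass beaker, 72 mm wide, 85 mm tall, a bystander; origin at the centre of its underside
- jar: loose amber jar with a green cap, 68 mm wide, 95 mm tall, a bystander; origin at the centre of its underside
- tub: loose clear plastic tub of corks, 110 x 160 x 55 mm (x, y, z), a bystander; origin at the centre of its underside
Things that resemble listed ones, but are neither listed nor needed, are in the scene too. Leave any blue, orange or purple look-alike of the borer_b alone.

How it is judged:
By the outcome, as a careful person would: the job done as asked, in the order asked, and still so for the second after the job is handed in, with the robot touching nothing.
It also fails if it takes over 72 s, if anything falls off the work surface, if the arm or the gripper's body presses on something with over 40 N, if the wrist force passes 120 N, or if a joint passes its speed limit or range.

## Robot

A 7-joint arm with a two-finger parallel gripper is mounted at the origin on the work surface. World frame = base frame: x ahead of the robot, y to its left, z up, the work surface at z = 0. Lengths are in m, angles in rad, forces in N, time in s.
With the tool pointing down it reaches from about 0.4 to 0.9 m from the base axis. Payload 5.5 kg.
Tool frame: the origin (TCP) lies at the very end of the fingers, on their centre line; the grasp point (between the pads) lies 19 mm behind it (grasp_offset is the distance from the TCP to the grasp point, in m); z points along the fingers, x is the direction in which the jaws open and shut, and the axes are right-handed (so a half turn about z gives the same grasp; the last joint's range is limited). The gripper opens to 85 mm and grips with 20 to 120 N. Pads are 22 mm wide; open, the fingers measure 114 mm over their backs; the gripper's body (76 mm by 85 mm) begins 54 mm behind the grasp point. The pads swing forward as they close: fully open they stand 13 mm farther back than shut.
Start: joints at [1.601, 0.501, -0.427, 1.55, 0.221, 1.138, -0.21], TCP at [0.15, -0.632, 0.231] pointing down, gripper open.
Joint ranges: [-2.88, 2.88], [-0.31, 2.03], [-1.54, 1.56], [0.2, 2.42], [-1.41, 4.55], [0.19, 2.02], [-2.57, 2.57]. Speed limits (rad/s): [2.57, 2.57, 3.14, 3.14, 3.14, 3.14, 3.14].

## Interface

Orientations are given as [roll, pitch, yaw] about the fixed x, y, z axes, in that order (R = Rz(yaw) Ry(pitch) Rx(roll)).
In Python, from workcell import get_obs, capture, calibration, finish_job, grasp_offset gives the robot as it stands.
- The arm moves only by the tool send_rows, never from a script. Its argument "series" is a list of rows, each a list of 2 entries, a list of its own where there are three numbers: the shift along the tool's x, y, z in m, then the turn about the tool's z in degrees. In form: [[[tx, ty, tz], spin], ...]. A call has 1 to 20 rows; each row is the pose to reach, as a shift and turn from the pose commanded when the call began, along the tool's axes at that moment; what a row does not reach only later rows make up. A row lasts 1/10 s, in which the tool goes at most 50 mm and 8.59 degrees, less where a joint would pass 70% of its speed; a pose out of reach is approached as far as the arm can. A call with a gripper value outside its range is refused whole. "gripper" is the closure, from 0 (fully open) to 1 (shut), set as the call begins (left out, the last holds). The fingers move at their own pace and stop on an object; "newtons" is the grip in N (left out, the last holds). Time passes only in rows, so rows that repeat a pose let the fingers close. It gives the time, the measured TCP pose, the force and the opening at its end, in the units of the state.
- get_obs(): the state, without advancing time (a new reading comes with each control period).
- capture(name): name is "side" or "top" or "wrist"; returns the picture (480x640x3 uint8, red, green, blue); there is no depth.
- calibration(name): a dict with "vertical_fov" (degrees; the focal length in pixels is half the picture's height over the tangent of half this angle, whatever the lens; pixels are square), "cx", "cy" (the principal point, pixels), "T" (4x4, takes a point from camera to world coordinates); the wrist camera has in their place "hand_eye" (4x4, takes a point from camera to tool coordinates, whose origin is the TCP and whose axes are the tool frame's). Camera axes: x right, y down, z forward; pixel columns grow to the right and rows downward; lengths in m; the calibration is good to about 2 mm. The wrist camera is an equidistant fisheye: a pixel r from the principal point sees the ray r / f radians off the axis. A picture is of the moment at which its call begins: read the wrist's pose just before it. calibration takes no time and is no camera call.
- finish_job(): hands the job in, once; it reports no verdict.
The state is a dict: "time": time; "joint_positions": joint angles; "qvel": joint speeds; "joint_torque": joint torques, N m; "tcp_pos": TCP position; "eef_rot": TCP orientation; "contact_force": force on the tool from outside, world axes, zero at the start; "ft_torque": the same for the moment, N m; "width": opening from 0.0 (shut) to 1.0 (fully open).
Only numpy, scipy, OpenCV 4.12 (cv2) and the standard library are available. Lean on these libraries where they do the work, as an engineer would, in place of code of your own. Each camera call takes 0.05 s, during which the arm holds its last target. There are 200 camera calls.

## Working session

There is one attempt and no reset: what is moved stays moved. The work goes in short steps, Python scripts to look and compute and a tool call to move; the robot and the scene stay as the last step left them, time stands still between calls to the robot, and variables do not carry over. Pictures are saved under pics/ and viewed, about 8 in all and at most 12, crops included, and the job is handed in when it is done.

Besides the shell and the picture viewer there is one more tool, called after "Emit:" by a JSON object that holds its "name" and its "arguments". send_rows: Moves the arm, as the interface text tells. Its arguments: {"type":"object","properties":{"series":{"type":"array","items":{"type":"array"}},"gripper":{"type":"number"},"newtons":{"type":"number"}},"required":["series"]}

```bash
mkdir -p pics; ls
python3 - <<'E'
from workcell import *
import cv2,numpy as np
o=get_obs();print({k:np.round(v,3) for k,v in o.items()},grasp_offset)
a=capture("side");b=capture("top")
cv2.imwrite("pics/side.png",a[:,:,::-1]);cv2.imwrite("pics/top.png",b[:,:,::-1])
for n in("side","top","wrist"):print(n,{k:np.round(v,4).tolist() for k,v in calibration(n).items()})
E
```

```text
pics
{'time': np.float64(0.0), 'joint_positions': array([ 1.601,  0.502, -0.427,  1.551,  0.221,  1.138, -0.21 ]), 'qvel': array([-0.   ,  0.   , -0.001, -0.001,  0.   ,  0.002, -0.002]), 'joint_torque': array([ 0.0000e+00, -5.6952e+01, -5.8160e+00, -2.8093e+01,  1.1000e-02,
        1.2000e-02, -0.0000e+00]), 'tcp_pos': array([ 0.15 , -0.632,  0.23 ]), 'eef_rot': array([-3.142e+00,  2.000e-03, -1.338e+00]), 'contact_force': array([ 0.06 , -0.405,  0.597]), 'ft_torque': array([ 0.003, -0.021, -0.034]), 'width': np.float64(0.997)} 0.0187
side {'vertical_fov': 43.8806, 'cx': 326.0746, 'cy': 237.5697, 'T': [[-0.9166, -0.2225, 0.3322, 0.1824], [-0.3993, 0.4666, -0.7892, 0.8767], [0.0206, -0.856, -0.5165, 0.6747], [0.0, 0.0, 0.0, 1.0]]}
top {'vertical_fov': 53.7018, 'cx': 319.2154, 'cy': 236.6247, 'T': [[-0.0006, -0.9942, 0.1079, 0.4857], [-1.0, 0.0014, 0.0074, -0.0155], [-0.0075, -0.1079, -0.9941, 0.9244], [0.0, 0.0, 0.0, 1.0]]}
wrist {'vertical_fov': 65.7065, 'cx': 311.9473, 'cy': 240.4515, 'hand_eye': [[1.0, 0.0002, 0.0005, -0.0014], [-0.0003, 0.9462, 0.3236, -0.0833], [-0.0004, -0.3236, 0.9462, -0.1433], [0.0, 0.0, 0.0, 1.0]]}
```

View pics/side.png

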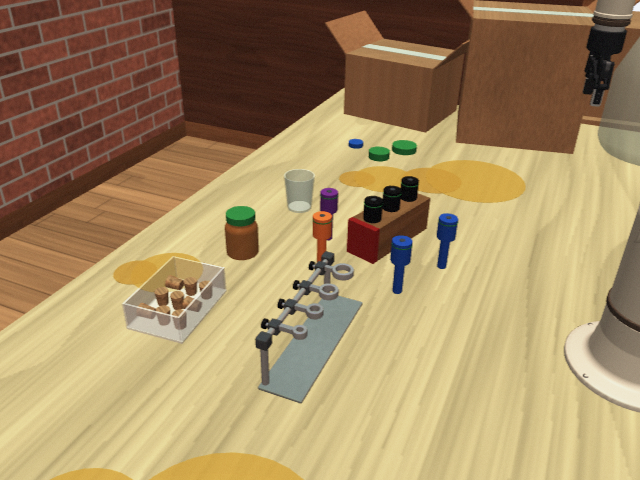

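View pics/top.png

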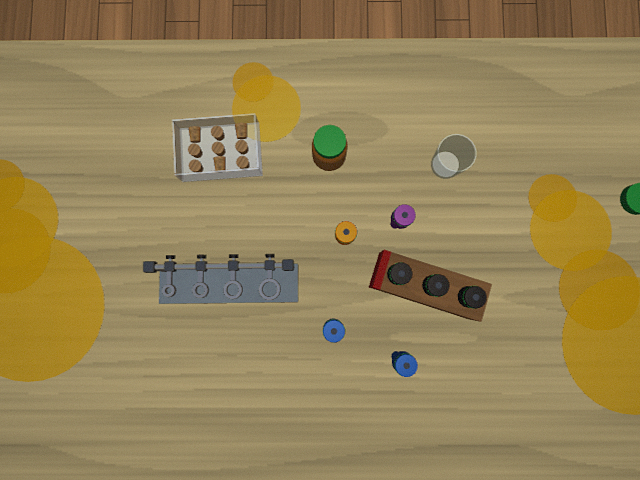

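Top view: the red-painted end is at (381,270). The three black borers stand at (400,273), (436,285) and (473,297), and the first is nearest the red end, so it is the target. Look-alikes, to be left alone: orange (346,232), purple (403,216), blue (334,331) and (405,364). The stand's rings run from widest (270,289) to narrowest (169,291). Next I measure, with enlarged crops.

```bash
cat > h.py <<'E'
from workcell import *
import cv2,numpy as np
from scipy.spatial.transform import Rotation as R
def ray(n,uv,pose=None):
    c=calibration(n);f=240/np.tan(np.radians(c["vertical_fov"]/2))
    d=np.array([uv[0]-c["cx"],uv[1]-c["cy"]])/f
    if n=="wrist":
        r=np.hypot(*d);v=np.r_[d/max(r,1e-9)*np.sin(r),np.cos(r)]
        T=np.eye(4);T[:3,:3]=R.from_euler("xyz",pose[1]).as_matrix();T[:3,3]=pose[0];T=T@c["hand_eye"]
    else: v=np.r_[d,1];v/=np.linalg.norm(v);T=c["T"]
    return T[:3,3],T[:3,:3]@v
def plane(n,uv,z,pose=None):
    o,d=ray(n,uv,pose);return o+d*(z-o[2])/d[2]
def tri(rs):
    A=sum(np.eye(3)-np.outer(d,d) for o,d in rs);b=sum((np.eye(3)-np.outer(d,d))@o for o,d in rs)
    p=np.linalg.solve(A,b);return p,max(np.linalg.norm(np.cross(p-o,d)) for o,d in rs)
E
python3 - <<'E'
from h import *
s=cv2.imread("pics/side.png");t=cv2.imread("pics/top.png")
# black handles
for n,im,roi in(("side",s,(330,430,160,230)),("top",t,(370,500,240,320))):
    m=np.zeros(im.shape[:2],np.uint8);x0,x1,y0,y1=roi
    m[y0:y1,x0:x1]=(im[y0:y1,x0:x1].max(2)<60)*255
    k,l,st,c=cv2.connectedComponentsWithStats(m)
    print(n,[(st[i].tolist(),c[i].round(1).tolist()) for i in range(1,k) if st[i][4]>60])
print("top handle plane .123",[plane("top",u,.123).round(3).tolist() for u in((400,273),(436,285),(473,297))])
print("rings .1",[plane("top",u,.1).round(4).tolist() for u in((270,289),(233,289.5),(200.5,290),(169,291))])
print("red corner tri",tri([ray("top",(386,251)),ray("side",(349,219))]))
for z,i in((3,(s[235:365,245:375],)),):pass
a=cv2.resize(s[160:360,240:440],None,fx=3,fy=3,interpolation=3)[:600,:400]
cs=cv2.resize(s[240:350,255:365],(400,400),interpolation=3)
ct=cv2.resize(t[235:325,360:500],(400,257),interpolation=3)
cr=cv2.resize(t[250:310,150:290],(400,171),interpolation=3)
csb=cv2.resize(s[165:265,340:440],(400,400),interpolation=3)
L=np.zeros((600,800,3),np.uint8);L[:400,:400]=cs;L[:400,400:]=csb;L[400:571,:400]=cr;L[400:600,400:711]=cv2.resize(ct,(311,200))
cv2.imwrite("pics/crop.png",L)
E
```

```text
side [([364, 177, 54, 46, 1197], [390.0, 199.4])]
top [([370, 251, 13, 37, 85], [375.2, 269.4]), ([387, 262, 25, 23, 384], [399.3, 273.4]), ([422, 274, 27, 23, 440], [435.3, 285.0]), ([458, 286, 29, 23, 479], [471.6, 296.6])]
top handle plane .123 [[0.511, -0.146, 0.123], [0.491, -0.206, 0.123], [0.471, -0.267, 0.123]]
rings .1 [[0.4842, 0.0758, 0.1], [0.4834, 0.1399, 0.1], [0.4825, 0.1962, 0.1], [0.4808, 0.2508, 0.1]]
red corner tri (array([ 0.55347726, -0.12846256,  0.07482081]), np.float64(0.001758714453600127))
```

View pics/crop.png

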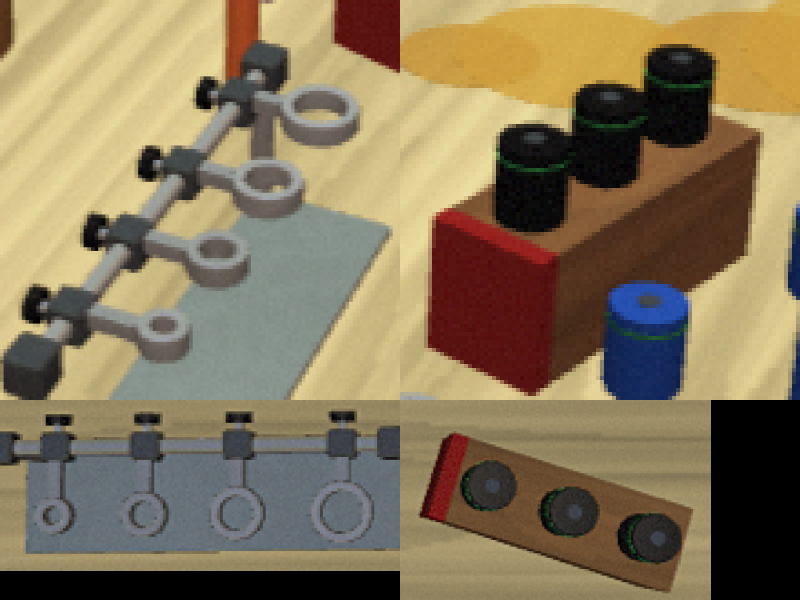

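```bash
cat >> h.py <<'E'
def shift(target,yaw,o=None):
    "tool-frame shift and spin (deg) from the present pose to TCP target, tool down at yaw"
    o=o or get_obs();M=R.from_euler("xyz",o["eef_rot"])
    print("shift",M.inv().apply(np.array(target)-o["tcp_pos"]).round(4),"spin",np.degrees(-(yaw-o["eef_rot"][2])).round(1))
E
python3 - <<'E'
from h import *
S=[(343,269.7),(328.7,290),(314.7,310.1),(299.8,330.2)];T=[(269.7,288.9),(233,289.2),(200.75,290.2),(169.3,290.6)]
for a,b in zip(S,T):print("ring",tri([ray("side",a),ray("top",b)]))
for a,b in(((374,199.2),(399.2,274.2)),((391.8,189),(436,285.3)),((409.5,179.5),(473,297))):print("handle",tri([ray("side",a),ray("top",b)]))
shift([.484,.2,.26],-.32);shift([.484,.12,.26],-.32);shift([.51,-.146,.23],-.32)
E
```

```text
ring (array([0.48502853, 0.07711737, 0.09515104]), np.float64(0.0007232745126650485))
ring (array([0.48444704, 0.14117914, 0.09435806]), np.float64(0.0006246986705895751))
ring (array([0.48327501, 0.19795074, 0.09321435]), np.float64(0.0012000614402839734))
ring (array([0.48273188, 0.25269428, 0.09424254]), np.float64(0.0013320486045179374))
handle (array([ 0.5091721 , -0.14399344,  0.1235486 ]), np.float64(0.0003287157365986301))
handle (array([ 0.49106382, -0.20528103,  0.12290174]), np.float64(0.0008593259992560492))
handle (array([ 0.47136112, -0.26674928,  0.12247433]), np.float64(0.0006662950036291936))
shift [-0.7324 -0.5171 -0.0283] spin -58.3
shift [-0.6545 -0.4987 -0.0285] spin -58.3
shift [-0.3897 -0.4626  0.0011] spin -58.3
```

Emit:
{"name": "send_rows", "arguments": {"series": [[[-0.39,-0.463,0],-58],[[-0.39,-0.463,0],-58],[[-0.39,-0.463,0],-58],[[-0.39,-0.463,0],-58],[[-0.39,-0.463,0],-58],[[-0.39,-0.463,0],-58],[[-0.39,-0.463,0],-58],[[-0.39,-0.463,0],-58],[[-0.39,-0.463,0],-58],[[-0.39,-0.463,0],-58],[[-0.39,-0.463,0],-58],[[-0.39,-0.463,0],-58],[[-0.39,-0.463,0],-58],[[-0.39,-0.463,0],-58],[[-0.39,-0.463,0],-58],[[-0.39,-0.463,0],-58],[[-0.39,-0.463,0],-58],[[-0.39,-0.463,0],-58]], "gripper": 0}}

```text
time: 1.9
tcp_pos: [0.51, -0.1475, 0.2313]
eef_rot: [3.141, 0.0, -0.328]
contact_force: [0.6, -0.8, 0.3]
width: 0.997
```

```bash
cat >> h.py <<'E'
def snap(name):
    o=get_obs();im=capture("wrist")[:,:,::-1].copy();cv2.imwrite(f"pics/{name}.png",im)
    np.savez(f"pics/{name}.npz",p=o["tcp_pos"],r=o["eef_rot"]);return (o["tcp_pos"],o["eef_rot"]),im
def load(name):
    z=np.load(f"pics/{name}.npz");return (z["p"],z["r"]),cv2.imread(f"pics/{name}.png")
E
python3 - <<'E'
from h import *
p,im=snap("w1");print(p)
shift([.484,.2,.26],-.32);shift([.484,.08,.26],-.32)
E
```

```text
(array([ 0.50996011, -0.14751472,  0.23129025]), array([ 3.14113615e+00,  5.59210991e-05, -3.28091042e-01]))
shift [-0.1364 -0.3204 -0.0288] spin -0.4
shift [-0.0978 -0.2067 -0.0287] spin -0.4
```

View pics/w1.png

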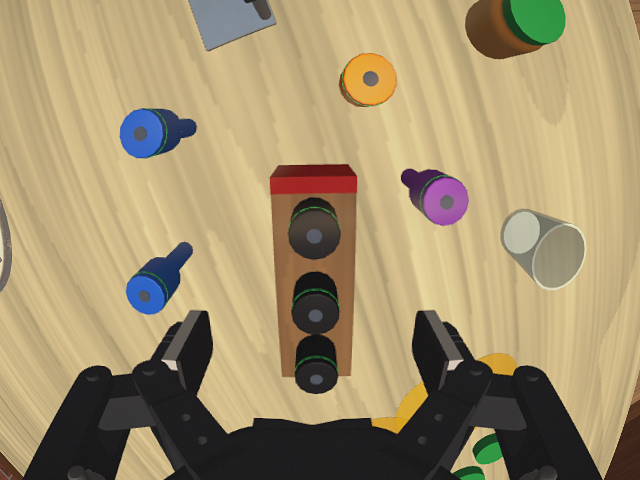

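The wrist view shows the target's cap dimple at (314,236), just below the red strip at (314,180). The neighbours are at (315,315) and (316,379), and the look-alikes are well clear. Next I look at the stand from two places.

Emit:
{"name": "send_rows", "arguments": {"series": [[[-0.1,-0.207,-0.03],0],[[-0.1,-0.207,-0.03],0],[[-0.1,-0.207,-0.03],0],[[-0.1,-0.207,-0.03],0],[[-0.1,-0.207,-0.03],0],[[-0.1,-0.207,-0.03],0],[[-0.1,-0.207,-0.03],0],[[-0.1,-0.207,-0.03],0],[[-0.1,-0.207,-0.03],0]]}}

```text
time: 2.85
tcp_pos: [0.4822, 0.0801, 0.2609]
eef_rot: [3.141, 0.001, -0.329]
contact_force: [-0.0, 0.3, -0.1]
width: 1.0
```

```bash
python3 -c "
from h import *
print(snap('w2')[0])"
```

```text
(array([0.48217192, 0.08013687, 0.26094244]), array([ 3.14100763e+00,  5.12512431e-04, -3.28753152e-01]))
```

Emit:
{"name": "send_rows", "arguments": {"series": [[[-0.04,-0.115,0],0],[[-0.04,-0.115,0],0],[[-0.04,-0.115,0],0],[[-0.04,-0.115,0],0],[[-0.04,-0.115,0],0],[[-0.04,-0.115,0],0],[[-0.04,-0.115,0],0]]}}

```text
time: 3.6
tcp_pos: [0.4814, 0.2018, 0.2611]
eef_rot: [3.141, -0.0, -0.329]
contact_force: [0.6, 0.1, 0.6]
width: 1.0
```

```bash
python3 -c "
from h import *
print(snap('w3')[0])
a=cv2.imread('pics/w2.png');b=cv2.imread('pics/w3.png')
cv2.imwrite('pics/w23.png',np.vstack([cv2.resize(x,(800,600),interpolation=3)[60:360] for x in(a,b)]))
"
```

```text
(array([0.48137853, 0.20178985, 0.26107793]), array([ 3.14062743e+00, -7.61448934e-05, -3.28662199e-01]))
```

View pics/w23.png

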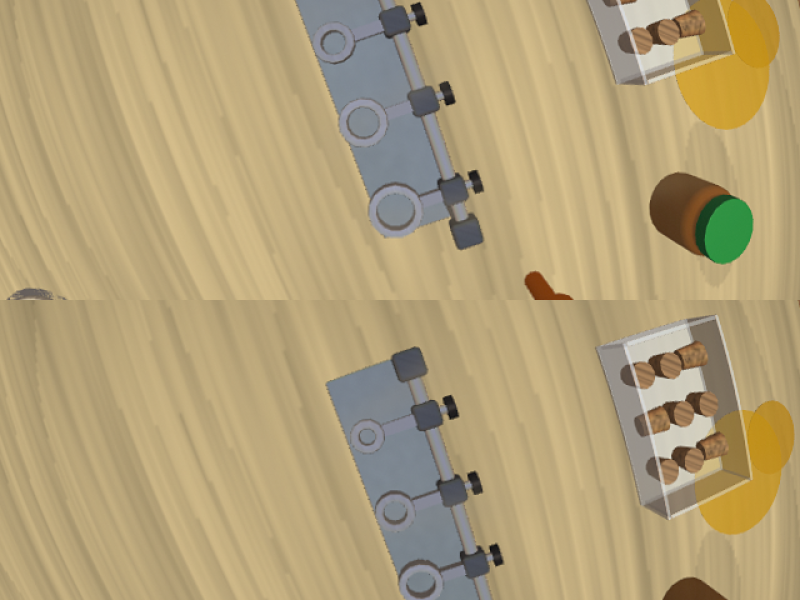

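The strip shows w2 on top, with rings at crop (334,42), (363,122) and (396,210), and w3 below, with rings at (367,436), (395,512) and (421,582). Next I fit circles around these and cast rays.

Run:
```python
from h import *
D={"w2":{2:(334,42),1:(363,122),0:(396,210)},"w3":{3:(367,136),2:(395,212),1:(421,282)}}
rad={0:.019,1:.0165,2:.014,3:.0115}; C={}
for n,d in D.items():
    p,im=load(n);g=cv2.resize(im,None,fx=4,fy=4,interpolation=cv2.INTER_CUBIC)
    g=cv2.cvtColor(g,cv2.COLOR_BGR2GRAY)
    for k,(x,y) in d.items():
        u=np.array([x/1.25,(y+60)/1.25]);P=plane("wrist",u,.1,p);o,_=ray("wrist",u,p)
        f=240/np.tan(np.radians(65.7065/2));r=4*f*rad[k]/np.linalg.norm(P-o)
        x0,y0=(4*u-140).astype(int)
        c=cv2.HoughCircles(g[y0:y0+280,x0:x0+280],cv2.HOUGH_GRADIENT_ALT,1,5,param1=150,param2=.5,minRadius=int(r*.4),maxRadius=int(r*1.2))
        if c is None: print(n,k,"none",r);continue
        for q in c[0]:
            uv=(np.array([q[0]+x0,q[1]+y0])-1.5)/4
            print(n,k,"r/outer",(q[2]/r).round(2),uv.round(1),plane("wrist",uv,.1,p).round(4))
            C.setdefault(k,[]).append((n,uv,q[2]/r))
for k in(1,2):
    best={}
    for n,uv,s in C.get(k,[]):
        if .9<s<1.12:best.setdefault(n,uv)
    if len(best)==2:print(k,"tri",tri([ray("wrist",uv,load(n)[0]) for n,uv in best.items()]))
# target handle dimple two views: w1 + side/top
p,_=load("w1");print("handle",plane("wrist",(314,236),.123,p),tri([ray("wrist",(314,236),p),ray("side",(374,199.2))]),tri([ray("wrist",(314,236),p),ray("top",(399.2,274.2))]))
for v in((314,236),(315.5,315),(316,379)):print(plane("wrist",v,.123,p).round(4))
```

```text
w2 2 r/outer 0.99 [265.9  81.9] [0.4834 0.2008 0.1   ]
w2 2 r/outer 0.95 [267.6  81.9] [0.4847 0.2003 0.1   ]
w2 2 r/outer 0.52 [267.6  81.9] [0.4847 0.2003 0.1   ]
w2 2 r/outer 0.68 [267.9  76.4] [0.4864 0.2046 0.1   ]
w2 2 r/outer 0.77 [265.9  84.4] [0.4827 0.1989 0.1   ]
w2 2 r/outer 0.49 [265.9  81.9] [0.4834 0.2008 0.1   ]
w2 2 r/outer 0.5 [265.9  84.4] [0.4827 0.1989 0.1   ]
w2 2 r/outer 0.49 [267.6  79.6] [0.4853 0.2021 0.1   ]
w2 1 r/outer 0.97 [289.6 145.4] [0.4842 0.1449 0.1   ]
w2 1 r/outer 0.62 [289.6 145.4] [0.4842 0.1449 0.1   ]
w2 1 r/outer 0.83 [292.4 143.1] [0.4869 0.1459 0.1   ]
w2 1 r/outer 0.97 [285.9 152.1] [0.4794 0.1407 0.1   ]
w2 1 r/outer 0.8 [288.9 143.6] [0.4841 0.1465 0.1   ]
w2 1 r/outer 0.53 [293.1 145.9] [0.4867 0.1436 0.1   ]
w2 1 r/outer 0.58 [292.4 143.1] [0.4869 0.1459 0.1   ]
w2 0 r/outer 0.96 [314.9 217.4] [0.484  0.0805 0.1   ]
w2 0 r/outer 0.86 [315.6 212.4] [0.486  0.0845 0.1   ]
w2 0 r/outer 0.68 [314.9 217.4] [0.484  0.0805 0.1   ]
w2 0 r/outer 0.72 [315.6 212.4] [0.486  0.0845 0.1   ]
w2 0 r/outer 0.61 [317.4 214.9] [0.4867 0.0819 0.1   ]
w2
[... 750 characters left out ...]
0.15   0.1   ]
w3 1 r/outer 0.88 [337.4 274.9] [0.4853 0.145  0.1   ]
w3 1 r/outer 0.59 [337.4 274.9] [0.4853 0.145  0.1   ]
w3 1 r/outer 0.69 [336.4 270.9] [0.4857 0.149  0.1   ]
w3 1 r/outer 0.68 [335.1 273.9] [0.4837 0.1466 0.1   ]
1 tri (array([0.48360404, 0.14471228, 0.09583153]), np.float64(0.00022500747756124556))
2 tri (array([0.48306403, 0.20131844, 0.09634563]), np.float64(6.322402193001011e-06))
handle [ 0.51113787 -0.14611111  0.123     ] (array([ 0.51071174, -0.14661374,  0.12191924]), np.float64(0.0003482728756218892)) (array([ 0.51000766, -0.1452105 ,  0.12268129]), np.float64(0.0014730396914847588))
[ 0.5111 -0.1461  0.123 ]
[ 0.4915 -0.2079  0.123 ]
[ 0.4711 -0.2701  0.123 ]
```

Emit:
{"name": "send_rows", "arguments": {"series": [[[0.14,0.32,0.03],0],[[0.14,0.32,0.03],0],[[0.14,0.32,0.03],0],[[0.14,0.32,0.03],0],[[0.14,0.32,0.03],0],[[0.14,0.32,0.03],0],[[0.14,0.32,0.03],0],[[0.14,0.32,0.03],0],[[0.14,0.32,0.03],0],[[0.14,0.32,0.03],0],[[0.14,0.32,0.03],0],[[0.14,0.32,0.03],0]]}}

```text
time: 4.85
tcp_pos: [0.5113, -0.1428, 0.2316]
eef_rot: [3.141, -0.0, -0.323]
contact_force: [0.2, 0.8, 1.0]
width: 0.999
```

```bash
python3 -c "
from h import *
p,im=snap('w4');print(p)
g=cv2.resize(im[190:290,260:370],None,fx=4,fy=4,interpolation=cv2.INTER_CUBIC);g=cv2.cvtColor(g,cv2.COLOR_BGR2GRAY)
m=((g>70)&(g<130)).astype(np.uint8)
c=cv2.HoughCircles(g,cv2.HOUGH_GRADIENT_ALT,1,8,param1=80,param2=.5,minRadius=12,maxRadius=130)
for q in (c[0] if c is not None else []):
  uv=np.array([260,190])+(q[:2]-1.5)/4;print(uv.round(1),q[2]/4,plane('wrist',uv,.123,p).round(4))
shift([.5111,-.1461,.089],-.3287)
"
```

```text
(array([ 0.51130418, -0.14284906,  0.23162351]), array([ 3.14148361e+00, -4.53166437e-04, -3.23136348e-01]))
[311.6 235.4] 29.71808 [ 0.5111 -0.1405  0.123 ]
[314.6 241.4] 27.194101 [ 0.5117 -0.1455  0.123 ]
[314.6 241.4] 24.627028 [ 0.5117 -0.1455  0.123 ]
[317.4 232.1] 29.068214 [ 0.5157 -0.1395  0.123 ]
[317.4 232.1] 18.160635 [ 0.5157 -0.1395  0.123 ]
[344.6 210.4] 12.824415 [ 0.5388 -0.1304  0.123 ]
[314.6 241.4] 7.6030293 [ 0.5117 -0.1455  0.123 ]
shift [0.0007 0.0029 0.1426] spin 0.3
```

Emit:
{"name": "send_rows", "arguments": {"series": [[[0.001,0.002,0.04],0],[[0.001,0.002,0.08],0],[[0.001,0.002,0.11],0],[[0.001,0.002,0.13],0],[[0.001,0.002,0.142],0],[[0.001,0.002,0.142],0],[[0.001,0.002,0.142],0]]}}

```text
time: 5.6
tcp_pos: [0.5122, -0.1461, 0.0901]
eef_rot: [-3.141, -0.001, -0.325]
contact_force: [-0.2, 0.3, 0.3]
width: 0.998
```

Emit:
{"name": "send_rows", "arguments": {"series": [[[0,0,0],0],[[0,0,0],0],[[0,0,0],0],[[0,0,0],0],[[0,0,0],0],[[0,0,0],0],[[0,0,0],0],[[0,0,0],0],[[0,0,0],0],[[0,0,0],0]], "gripper": 1, "newtons": 50}}

```text
time: 6.6
tcp_pos: [0.5119, -0.1468, 0.0902]
eef_rot: [3.141, -0.001, -0.326]
contact_force: [-1.6, 0.6, 6.9]
width: 0.429
```

Emit:
{"name": "send_rows", "arguments": {"series": [[[0,0,-0.02],0],[[0,0,-0.05],0],[[0,0,-0.09],0],[[0,0,-0.14],0],[[0,0,-0.14],0],[[0,0,-0.14],0],[[0,0,-0.14],0],[[0,0,-0.14],0]]}}

```text
time: 7.4
tcp_pos: [0.5101, -0.1464, 0.2276]
eef_rot: [-3.142, 0.003, -0.326]
contact_force: [0.3, 0.3, -3.0]
width: 0.432
```

```bash
python3 -c "
from h import *
o=get_obs();print(o['contact_force'],o['tcp_pos'])
s=capture('side')[:,:,::-1].copy();t=capture('top')[:,:,::-1].copy()
p,im=snap('w5');cv2.imwrite('pics/side2.png',s);cv2.imwrite('pics/top2.png',t)
L=np.zeros((600,800,3),np.uint8)
L[:,:400]=cv2.resize(s[120:270,320:420],(400,600),interpolation=3);L[:300,400:]=cv2.resize(im[240:420,200:440],(400,300),interpolation=3)
cv2.imwrite('pics/c5.png',L)
shift([.484,.0805,.2],-.3287)
"
```

```text
[ 0.29501641  0.30792936 -2.95511785] [ 0.51014602 -0.14639675  0.2276305 ]
shift [-0.0978 -0.2062  0.0285] spin 0.2
```

View pics/c5.png

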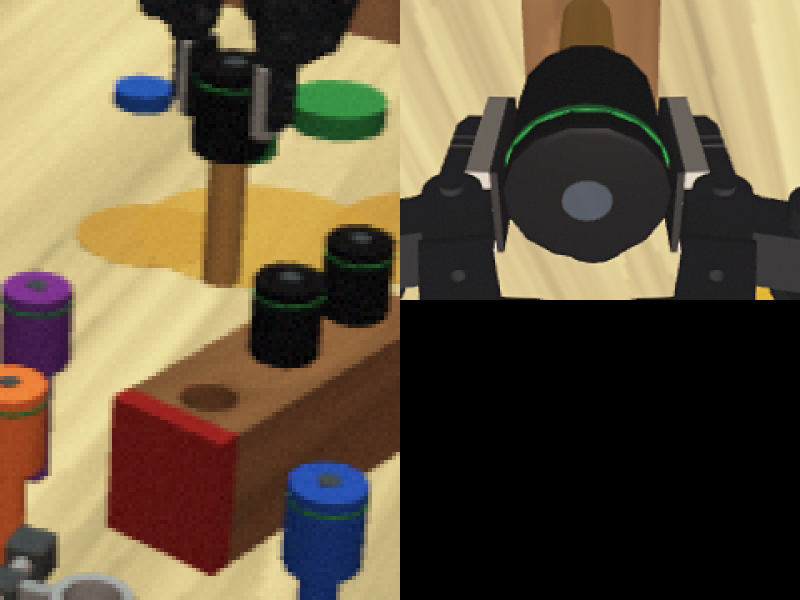

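The crop shows the borer hanging straight in the jaws. The shank is about 36 px against a 77 px handle, so it looks like the 19 mm one; feeling will tell. The cap dimple is at wrist pixel (312,360). The well is empty and the neighbours have not moved.

```bash
python3 -c "
from h import *
p,im=load('w5');M=R.from_euler('xyz',p[1])
for q in((312.2,360),(312.2,358)):
  P=plane('wrist',q,p[0][2]+.033,p);print('in tool',M.inv().apply(P-p[0]).round(4))
# shank tip and shoulder by side/top
s=cv2.imread('pics/side2.png')
# ring0 as seen in tool frame bias check
for z in (.1457,):pass
tip=(320+222/4,120+283/4-1.5)
print('shank axis near tip side ray at z',p[0][2]-.082,plane('side',tip,p[0][2]-.082), 'handle',plane('side',(320+232/4,120+60/4),p[0][2]+.033),p[0])
"
```

```text
in tool [-0.0007 -0.0004 -0.033 ]
in tool [-0.0007 -0.0014 -0.033 ]
shank axis near tip side ray at z 0.14596173114468414 [ 0.50795676 -0.14435286  0.14596173] handle [ 0.50973825 -0.14170396  0.26096173] [ 0.51060857 -0.14622952  0.22796173]
```

Emit:
{"name": "send_rows", "arguments": {"series": [[[-0.097,-0.205,0],0],[[-0.097,-0.205,0],0],[[-0.097,-0.205,0],0],[[-0.097,-0.205,0],0],[[-0.097,-0.205,0],0],[[-0.097,-0.205,0],0],[[-0.097,-0.205,0],0],[[-0.097,-0.205,0],0],[[-0.097,-0.205,0.02],0],[[-0.097,-0.205,0.036],0],[[-0.097,-0.205,0.036],0],[[-0.097,-0.205,0.036],0],[[-0.097,-0.205,0.036],0]]}}

```text
time: 8.85
tcp_pos: [0.4856, 0.0787, 0.1938]
eef_rot: [-3.141, -0.001, -0.326]
contact_force: [0.2, -0.1, -0.8]
width: 0.436
```

```bash
python3 -c "
from h import *
o=get_obs();print(o['contact_force'],o['tcp_pos'])
s=capture('side')[:,:,::-1].copy();t=capture('top')[:,:,::-1].copy();p,im=snap('w6')
cv2.imwrite('pics/side3.png',s);cv2.imwrite('pics/top3.png',t)
L=np.zeros((600,800,3),np.uint8)
L[:,:400]=cv2.resize(s[180:300,305:385],(400,600),interpolation=3);L[:400,400:]=cv2.resize(im[150:390,190:430],(400,400),interpolation=3)
cv2.imwrite('pics/c6.png',L)
shift([.4844,.0795,.184],-.327)
"
```

```text
[ 0.18539718 -0.08222502 -0.78579215] [0.48563665 0.07873847 0.19380321]
shift [-0.0014 -0.0002  0.0099] spin 0.1
```

View pics/c6.png

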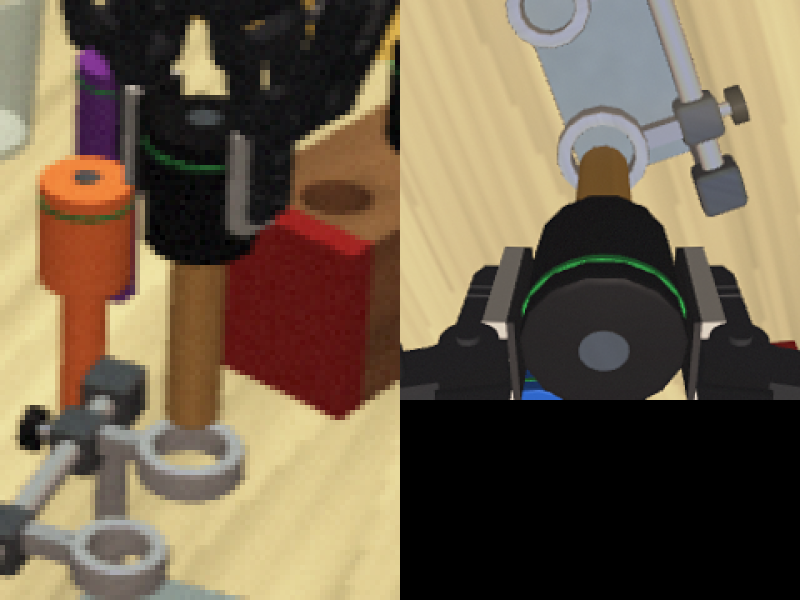

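The side crop shows the shank tip at (193,428) just over the widest ring, centred at (193,447), and well lined up. Now the relative offset in numbers.

```bash
python3 -c "
from h import *
a=plane('side',(343.6,263),.1118);b=plane('side',(343.6,269.4),.1);print(a,b,b-a)
"
```

```text
[0.48376262 0.08097436 0.1118    ] [0.48259775 0.08272169 0.1       ] [-0.00116488  0.00174733 -0.0118    ]
```

Emit:
{"name": "send_rows", "arguments": {"series": [[[-0.0015,-0.001,0.004],0],[[-0.0015,-0.001,0.009],0],[[-0.0015,-0.001,0.012],0],[[-0.0015,-0.001,0.013],0],[[-0.0015,-0.001,0.014],0],[[-0.0015,-0.001,0.014],0],[[-0.0015,-0.001,0.014],0]]}}

```text
time: 9.7
tcp_pos: [0.4841, 0.0803, 0.1794]
eef_rot: [-3.141, -0.0, -0.326]
contact_force: [-0.5, -0.2, -1.5]
width: 0.429
```

Emit:
{"name": "send_rows", "arguments": {"series": [[[0,0,0.001],0],[[0,0,0.002],0],[[0,0,0.002],0],[[0,0,0.002],0]]}}

```text
time: 10.1
tcp_pos: [0.484, 0.0802, 0.1773]
eef_rot: [3.142, 0.0, -0.326]
contact_force: [0.2, 1.0, -0.6]
width: 0.433
```

Emit:
{"name": "send_rows", "arguments": {"series": [[[0,0,0.001],0],[[0,0,0.002],0],[[0,0,0.004],0],[[0,0,0.006],0],[[0,0,0.008],0],[[0,0,0.01],0],[[0,0,0.012],0],[[0,0,0.014],0],[[0,0,0.016],0],[[0,0,0.016],0]]}}

```text
time: 11.1
tcp_pos: [0.4838, 0.0802, 0.161]
eef_rot: [3.141, 0.001, -0.326]
contact_force: [-0.5, 0.1, -1.4]
width: 0.43
```

Ring 0 (26 mm) lets it through with no force. On to ring 1.

Emit:
{"name": "send_rows", "arguments": {"series": [[[0,0,-0.015],0],[[0,0,-0.034],0],[[0,0,-0.036],0],[[-0.01,-0.03,-0.036],0],[[-0.0208,-0.0615,-0.036],0],[[-0.0208,-0.0615,-0.036],0],[[-0.0208,-0.0615,-0.03],0],[[-0.0208,-0.0615,-0.027],0],[[-0.0208,-0.0615,-0.027],0],[[-0.0208,-0.0615,-0.027],0]]}}

```text
time: 12.1
tcp_pos: [0.484, 0.1441, 0.188]
eef_rot: [3.141, 0.0, -0.327]
contact_force: [-0.4, -0.2, -1.0]
width: 0.428
```

```bash
python3 -c "
from h import *
o=get_obs();print(o['contact_force'],o['tcp_pos'])
s=capture('side')[:,:,::-1].copy();p,im=snap('w7')
cv2.imwrite('pics/side4.png',s)
L=np.zeros((600,800,3),np.uint8)
L[:,:400]=cv2.resize(s[240:330,300:360],(400,600),interpolation=3);L[:400,400:]=cv2.resize(im[150:390,190:430],(400,400),interpolation=3)
cv2.imwrite('pics/c7.png',L)
shift([.4838,.1450,.184],-.327)
"
```

```text
[-0.36620441 -0.24877563 -1.00962626] [0.4840257  0.14407092 0.18798384]
shift [-0.0005 -0.0003  0.0043] spin 0.0
```

View pics/c7.png

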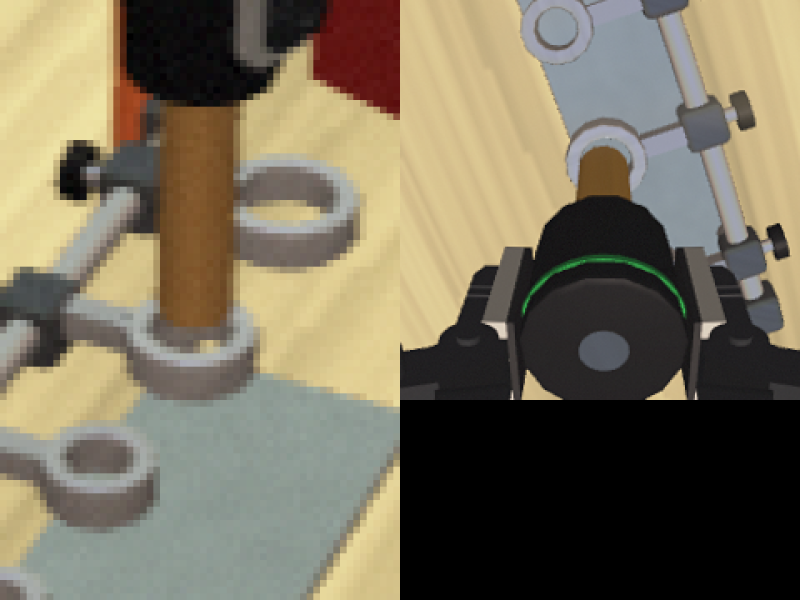

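Side crop: the shank tip (198,307) is within about 1 mm in y of ring 1's centre (196,333). I shift +1 mm in y and feel downward.

Emit:
{"name": "send_rows", "arguments": {"series": [[[-0.0003,-0.001,0],0],[[-0.0003,-0.001,0.003],0],[[-0.0003,-0.001,0.005],0],[[-0.0003,-0.001,0.006],0],[[-0.0003,-0.001,0.007],0],[[-0.0003,-0.001,0.007],0],[[-0.0003,-0.001,0.007],0]]}}

```text
time: 12.9
tcp_pos: [0.4841, 0.1464, 0.1819]
eef_rot: [3.141, -0.0, -0.325]
contact_force: [-1.6, -0.4, 5.5]
width: 0.433
```

Emit:
{"name": "send_rows", "arguments": {"series": [[[0,0,0.001],0],[[0,0,0.001],0],[[0,0,0.001],0]]}}

```text
time: 13.2
tcp_pos: [0.4843, 0.1466, 0.1816]
eef_rot: [3.141, -0.001, -0.325]
contact_force: [-4.4, -1.7, 11.8]
width: 0.429
```

The borer caught on the rim at 12 N, and the lateral force says to move toward -x and -y. I ease off, shift and feel again.

Emit:
{"name": "send_rows", "arguments": {"series": [[[-0.0004,0.0005,-0.001],0],[[-0.0007,0.001,-0.001],0],[[-0.0007,0.001,-0.001],0],[[-0.0007,0.001,0],0],[[-0.0007,0.001,0.0],0],[[-0.0007,0.001,0.0],0]]}}

```text
time: 13.8
tcp_pos: [0.4839, 0.1461, 0.1816]
eef_rot: [-3.141, -0.002, -0.326]
contact_force: [-1.5, 0.1, 11.6]
width: 0.428
```

```bash
python3 -c "
from h import *
o=get_obs();print(o['contact_force'],o['tcp_pos'],o['ft_torque'])"
```

```text
[-1.49011317  0.07201096 11.56352763] [0.48394622 0.14611941 0.18159537] [-0.08142182  0.57753137  0.0545692 ]
```

Emit:
{"name": "send_rows", "arguments": {"series": [[[0.0003,0.001,-0.003],0],[[0.0003,0.001,-0.003],0],[[0.0003,0.001,-0.003],0]]}}

```text
time: 14.1
tcp_pos: [0.4827, 0.1441, 0.1828]
eef_rot: [3.141, 0.001, -0.326]
contact_force: [0.1, 0.1, -1.3]
width: 0.436
```

```bash
python3 -c "
from h import *
o=get_obs();print(o['contact_force'],o['tcp_pos'],o['ft_torque'])"
```

```text
[ 0.08491386  0.12508836 -1.2756605 ] [0.48266364 0.14405853 0.18281522] [-0.07778759  0.01989133  0.01466735]
```

Emit:
{"name": "send_rows", "arguments": {"series": [[[0,0,0.0015],0],[[0,0,0.0025],0],[[0,0,0.003],0],[[0,0,0.003],0],[[0,0,0.003],0]]}}

```text
time: 14.6
tcp_pos: [0.4833, 0.1441, 0.1802]
eef_rot: [3.142, -0.0, -0.326]
contact_force: [1.8, -1.9, -1.0]
width: 0.43
```

```bash
python3 -c "
from h import *
o=get_obs();print(o['contact_force'],o['tcp_pos'],o['ft_torque'])"
```

```text
[ 1.81869453 -1.93328422 -1.02866322] [0.48328722 0.14414983 0.18018491] [-0.29221729 -0.577725   -0.01051445]
```

It drops past the rim at (0.4833, 0.1441). I follow the small side force and go deeper.

Emit:
{"name": "send_rows", "arguments": {"series": [[[0.0004,0.0003,0.001],0],[[0.0004,0.0003,0.002],0],[[0.0004,0.0003,0.003],0],[[0.0004,0.0003,0.003],0]]}}

```text
time: 15.0
tcp_pos: [0.4836, 0.1439, 0.1772]
eef_rot: [-3.141, -0.0, -0.326]
contact_force: [2.4, -1.4, -2.1]
width: 0.433
```

Emit:
{"name": "send_rows", "arguments": {"series": [[[0,0,0.002],0],[[0,0,0.004],0],[[0,0,0.006],0],[[0,0,0.006],0]]}}

```text
time: 15.4
tcp_pos: [0.4836, 0.1438, 0.1711]
eef_rot: [-3.142, -0.0, -0.326]
contact_force: [3.6, -2.1, -3.5]
width: 0.428
```

Emit:
{"name": "send_rows", "arguments": {"series": [[[0,0,0.002],0],[[0,0,0.004],0],[[0,0,0.006],0],[[0,0,0.008],0],[[0,0,0.008],0]]}}

```text
time: 15.9
tcp_pos: [0.4835, 0.1439, 0.1631]
eef_rot: [-3.141, -0.0, -0.326]
contact_force: [4.8, -2.0, -2.4]
width: 0.432
```

```bash
python3 -c "
from h import *
o=get_obs();print(o['contact_force'],o['tcp_pos'],o['ft_torque'])
shift([.4833,.2010,.197],-.326)"
```

```text
[ 4.80342885 -2.02151831 -2.38266817] [0.48352533 0.14385714 0.16306254] [-0.57401985 -1.3798571   0.03390637]
shift [-0.0185 -0.0541 -0.0339] spin 0.0
```

Ring 1 (21 mm) lets it through. On to ring 2.

Emit:
{"name": "send_rows", "arguments": {"series": [[[0.0005,0.0002,-0.012],0],[[0.0005,0.0002,-0.03],0],[[0.0005,0.0002,-0.034],0],[[0.0005,0.0002,-0.034],0],[[-0.01,-0.03,-0.034],0],[[-0.0177,-0.054,-0.034],0],[[-0.0177,-0.054,-0.034],0],[[-0.0177,-0.054,-0.025],0],[[-0.0177,-0.054,-0.025],0],[[-0.0177,-0.054,-0.025],0]]}}

```text
time: 16.9
tcp_pos: [0.4832, 0.1994, 0.1872]
eef_rot: [3.14, 0.002, -0.327]
contact_force: [-0.3, 0.9, -1.2]
width: 0.432
```

```bash
python3 -c "
from h import *
o=get_obs();print(o['contact_force'],o['tcp_pos'],o['ft_torque'])
s=capture('side')[:,:,::-1].copy();p,im=snap('w8')
cv2.imwrite('pics/side5.png',s)
L=np.zeros((600,800,3),np.uint8)
L[:,:400]=cv2.resize(s[260:350,285:345],(400,600),interpolation=3);L[:400,400:]=cv2.resize(im[150:390,190:430],(400,400),interpolation=3)
cv2.imwrite('pics/c8.png',L)
shift([.484,.2005,.184],-.326)
"
```

```text
[-0.27224382  0.93146165 -1.20020501] [0.48323465 0.19935949 0.18722735] [-0.01207356  0.02744998 -0.00315907]
shift [-0.     -0.0007  0.004 ] spin -0.1
```

View pics/c8.png

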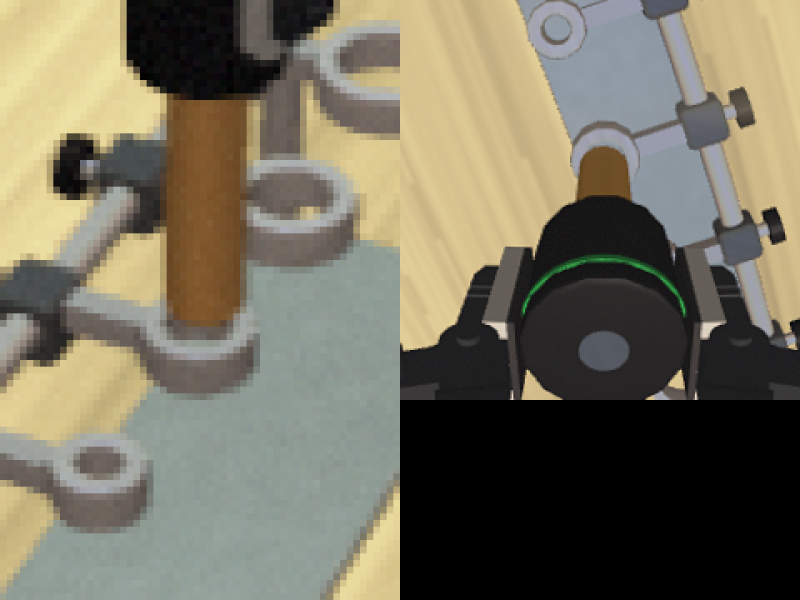

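Side crop: the tip (206,305) hangs over ring 2, centred at (202,335), and the shank looks wider than the bore. Now I feel it, first at the centre and then to either side.

Emit:
{"name": "send_rows", "arguments": {"series": [[[0,-0.0007,0.002],0],[[0,-0.0007,0.004],0],[[0,-0.0007,0.005],0],[[0,-0.0007,0.006],0],[[0,-0.0007,0.0065],0],[[0,-0.0007,0.0065],0]]}}

```text
time: 17.6
tcp_pos: [0.4842, 0.2016, 0.1822]
eef_rot: [-3.142, -0.0, -0.326]
contact_force: [-0.6, -0.7, 2.7]
width: 0.433
```

```bash
python3 -c "
from h import *
o=get_obs();print(o['contact_force'],o['tcp_pos'],o['ft_torque'])"
```

```text
[-0.62286135 -0.72993275  2.74661779] [0.48419428 0.20160494 0.18219544] [-0.18513398  0.32184318  0.00835917]
```

Emit:
{"name": "send_rows", "arguments": {"series": [[[0,0,-0.002],0],[[0.0003,0.001,-0.002],0],[[0.0003,0.001,0],0],[[0.0003,0.001,0.001],0],[[0.0003,0.001,0.001],0]]}}

```text
time: 18.1
tcp_pos: [0.4845, 0.2009, 0.182]
eef_rot: [-3.141, -0.001, -0.326]
contact_force: [-2.0, -1.6, 10.2]
width: 0.432
```

Emit:
{"name": "send_rows", "arguments": {"series": [[[0,0,-0.003],0],[[0.0003,0.001,-0.003],0],[[0.0003,0.001,-0.001],0],[[0.0003,0.001,0],0],[[0.0003,0.001,0],0]]}}

```text
time: 18.6
tcp_pos: [0.4844, 0.1999, 0.1819]
eef_rot: [-3.141, -0.001, -0.326]
contact_force: [-1.9, -1.6, 11.3]
width: 0.432
```

Emit:
{"name": "send_rows", "arguments": {"series": [[[0,0,-0.003],0],[[0.0003,0.001,-0.003],0],[[0.0003,0.001,-0.001],0],[[0.0003,0.001,0],0],[[0.0003,0.001,0],0]]}}

```text
time: 19.1
tcp_pos: [0.4844, 0.1989, 0.182]
eef_rot: [-3.141, -0.001, -0.326]
contact_force: [-3.9, -0.7, 12.7]
width: 0.431
```

Emit:
{"name": "send_rows", "arguments": {"series": [[[0,0,-0.003],0],[[-0.0013,-0.004,-0.003],0],[[-0.0013,-0.004,-0.003],0],[[-0.0013,-0.004,-0.001],0],[[-0.0013,-0.004,0],0],[[-0.0013,-0.004,0],0]]}}

```text
time: 19.7
tcp_pos: [0.4842, 0.2033, 0.182]
eef_rot: [-3.141, -0.001, -0.325]
contact_force: [-4.1, -0.9, 12.8]
width: 0.429
```

Emit:
{"name": "send_rows", "arguments": {"series": [[[0,0,-0.003],0],[[-0.0003,-0.001,-0.003],0],[[-0.0003,-0.001,-0.001],0],[[-0.0003,-0.001,0],0],[[-0.0003,-0.001,0],0]]}}

```text
time: 20.2
tcp_pos: [0.4844, 0.2042, 0.182]
eef_rot: [-3.141, -0.001, -0.326]
contact_force: [-3.1, -2.0, 13.0]
width: 0.429
```

Emit:
{"name": "send_rows", "arguments": {"series": [[[0,0,-0.003],0],[[0.0004,0.0036,-0.003],0],[[0.0004,0.0036,-0.003],0],[[0.0004,0.0036,-0.001],0],[[0.0004,0.0036,0],0],[[0.0004,0.0036,0],0]]}}

```text
time: 20.8
tcp_pos: [0.4836, 0.2004, 0.1819]
eef_rot: [3.141, -0.001, -0.326]
contact_force: [-3.1, -1.9, 11.8]
width: 0.428
```

Emit:
{"name": "send_rows", "arguments": {"series": [[[0,0,-0.003],0],[[-0.0003,-0.001,-0.003],0],[[-0.0003,-0.001,-0.003],0],[[-0.0003,-0.001,-0.001],0],[[-0.0003,-0.001,0],0],[[-0.0003,-0.001,0],0]]}}

```text
time: 21.4
tcp_pos: [0.4836, 0.2017, 0.182]
eef_rot: [-3.141, -0.001, -0.326]
contact_force: [-3.0, -0.8, 11.2]
width: 0.43
```

```bash
python3 -c "
from h import *
o=get_obs();print(o['contact_force'],o['tcp_pos'])
shift([.484,.1439,.182],-.326)"
```

```text
[-3.03526495 -0.80730146 11.20371001] [0.4835973  0.20173199 0.18200253]
shift [0.0189 0.0547 0.    ] spin 0.0
```

Ring 2 (16 mm) stops it at nine spots, with x from 0.4836 to 0.4845 and y from 0.199 to 0.204, always at the rim and at 13 N or less. I go back to ring 1.

Emit:
{"name": "send_rows", "arguments": {"series": [[[0,0,-0.006],0],[[0,0,-0.012],0],[[0.01,0.03,-0.012],0],[[0.0188,0.0547,-0.012],0],[[0.0188,0.0547,-0.012],0],[[0.0188,0.0547,-0.007],0],[[0.0188,0.0547,-0.005],0],[[0.0188,0.0547,-0.005],0],[[0.0188,0.0547,-0.005],0]]}}

```text
time: 22.3
tcp_pos: [0.4833, 0.1443, 0.1857]
eef_rot: [-3.141, 0.0, -0.324]
contact_force: [-0.2, -0.1, -2.3]
width: 0.429
```

```bash
python3 -c "
from h import *
o=get_obs();print(o['contact_force'],o['tcp_pos'])
shift([.4837,.1440,.182],-.326)"
```

```text
[-0.16509832 -0.05002745 -2.31648257] [0.48332486 0.14426871 0.18572635]
shift [0.0004 0.0001 0.0037] spin 0.1
```

Emit:
{"name": "send_rows", "arguments": {"series": [[[0.0004,0.0002,0.002],0],[[0.0004,0.0002,0.004],0],[[0.0004,0.0002,0.005],0],[[0.0004,0.0002,0.006],0],[[0.0004,0.0002,0.006],0]]}}

```text
time: 22.8
tcp_pos: [0.4839, 0.1429, 0.1797]
eef_rot: [3.142, 0.0, -0.326]
contact_force: [0.1, -0.2, -2.0]
width: 0.43
```

It is in cleanly. I lower it in stages.

Emit:
{"name": "send_rows", "arguments": {"series": [[[0,0,0.003],0],[[0,0,0.007],0],[[0,0,0.011],0],[[0,0,0.015],0],[[0,0,0.02],0],[[0,0,0.02],0]]}}

```text
time: 23.4
tcp_pos: [0.4838, 0.1428, 0.1591]
eef_rot: [3.142, 0.0, -0.326]
contact_force: [0.7, 0.4, -1.1]
width: 0.434
```

Emit:
{"name": "send_rows", "arguments": {"series": [[[0,0,0.004],0],[[0,0,0.01],0],[[0,0,0.016],0],[[0,0,0.022],0],[[0,0,0.028],0],[[0,0,0.032],0],[[0,0,0.034],0],[[0,0,0.034],0]]}}

```text
time: 24.2
tcp_pos: [0.4838, 0.143, 0.1256]
eef_rot: [3.142, 0.0, -0.326]
contact_force: [-0.4, -0.2, -1.6]
width: 0.43
```

Emit:
{"name": "send_rows", "arguments": {"series": [[[0,0,0.003],0],[[0,0,0.006],0],[[0,0,0.009],0],[[0,0,0.011],0],[[0,0,0.012],0],[[0,0,0.012],0]]}}

```text
time: 24.8
tcp_pos: [0.4838, 0.1429, 0.1137]
eef_rot: [3.142, 0.0, -0.326]
contact_force: [-0.3, 0.1, -1.5]
width: 0.431
```

Emit:
{"name": "send_rows", "arguments": {"series": [[[0,0,0.0005],0],[[0,0,0.001],0],[[0,0,0.0015],0],[[0,0,0.002],0],[[0,0,0.002],0]]}}

```text
time: 25.3
tcp_pos: [0.484, 0.143, 0.1122]
eef_rot: [3.141, -0.0, -0.326]
contact_force: [-1.6, -0.5, 4.2]
width: 0.429
```

Seated: 4 N of support at shoulder height. I ease down a touch and open partly.

Emit:
{"name": "send_rows", "arguments": {"series": [[[0,0,0.0005],0],[[0,0,0.0005],0]]}}

```text
time: 25.5
tcp_pos: [0.484, 0.143, 0.1121]
eef_rot: [3.141, -0.001, -0.326]
contact_force: [-3.8, -1.9, 10.1]
width: 0.431
```

Emit:
{"name": "send_rows", "arguments": {"series": [[[0,0,0],0],[[0,0,0],0],[[0,0,0],0],[[0,0,0],0],[[0,0,0],0],[[0,0,0],0]], "gripper": 0.38, "newtons": 20}}

```text
time: 26.1
tcp_pos: [0.4839, 0.143, 0.1113]
eef_rot: [-3.142, 0.0, -0.326]
contact_force: [0.2, 0.8, -0.2]
width: 0.622
```

Emit:
{"name": "send_rows", "arguments": {"series": [[[0,0,-0.01],0],[[0,0,-0.03],0],[[0,0,-0.06],0],[[0,0,-0.1],0],[[0,0,-0.14],0],[[0,0,-0.14],0],[[0,0,-0.14],0],[[0,0,-0.14],0]]}}

```text
time: 26.9
tcp_pos: [0.4833, 0.1425, 0.2507]
eef_rot: [3.141, 0.001, -0.326]
contact_force: [-0.2, -0.5, -0.7]
width: 0.619
```

```bash
python3 -c "
from h import *
s=capture('side')[:,:,::-1].copy();t=capture('top')[:,:,::-1].copy()
L=np.zeros((600,800,3),np.uint8)
L[:,:400]=cv2.resize(s[225:345,290:370],(400,600),interpolation=3);L[:300,400:]=cv2.resize(t,(400,300));L[300:,400:]=cv2.resize(s,(400,300))
cv2.imwrite('pics/c9.png',L);o=get_obs();print(o['contact_force'],o['tcp_pos'],o['width'])
"
```

```text
[ 0.83463366 -0.27539196  0.29224031] [0.48303707 0.14261159 0.25021541] 0.6224739934922846
```

View pics/c9.png

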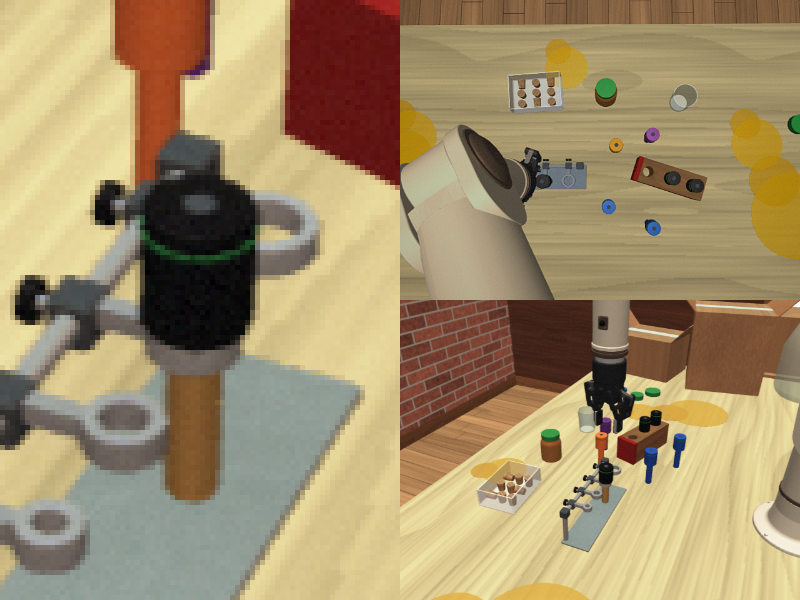

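The final view shows the handle sitting flat on the second ring, at crop (195,345), with the shank hanging below it. The gripper is clear, and nothing else has moved.

```bash
python3 -c "
from workcell import *
print(finish_job())"
```

```text
the job is handed in; nothing more can be done
None
```

The borer from the red end now hangs in the second ring (21 mm bore), its handle resting on the ring, and I've handed the job in at about 27 s of the 72 s allowed.

- **Widest ring (26 mm):** it went through with no force.
- **Second ring (21 mm):** it caught on the rim at about 12 N on the first tries because it was off centre. It passed freely after I shifted it about 2 mm.
- **Third ring (16 mm):** it stopped at the rim at all eight spots I tried, with no more than 13 N read at the end of each press. I said nine during the run, but it was eight. I did not try the narrowest ring.
- **Placing:** I lowered it in the second ring under grip until the ring carried the handle, which read 4 N and then 10 N of support. Then I let go and moved the gripper up clear.

**Last checks:** the closing picture shows the borer upright and seated, and the gripper touching nothing. The other two borers, beaker, jar, tub and look-alikes look unmoved.

**Disagreements:** the cameras differed by 4–5 mm on the ring positions along the row, and put the ring tops 4–7 mm below the stated 100 mm. Contact by feel agreed with 100 mm. Forces were only read at the end of each move, so brief peaks in between were not seen.

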